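# Set the stack trimmer's back gauge and seat the book block

## Task

Wind the trimmer's back gauge by its crank to the mark set by the rider on the rule. The screw is worn, so wind the gauge well past the mark first (5 mm or more) and bring it forward onto the mark, leaving the screw's play taken up. Then push the book block gently but firmly home, square against the gauge, so that the gauge still stands at the mark; leave the rider and the things around the trimmer alone.

Things in the scene. Friction and masses are not known exactly. Their poses are not given: they have to be found in the camera images.
- trimmer: Table-top paper stack trimmer, grey iron, steel bed; fixed. Origin on the table under the middle of the blade line; y = feed direction (front bed -y, rear bed with gauge, screw, crank +y), x across, z up. Bed top z 45 mm, x +-170, y -240..185. Portal y +-35, posts x +-165..195, 52 mm free over the bed; bridge top z 190, handwheel to 237, raised lever at +x to 420. End plate y 170..185, z to 135.
- gauge: Back gauge: upright steel plate across the rear bed, 240 wide, 80 high, 10 mm thick, sliding along y on the screw; a 3 mm index finger in line with its front face points from its +x edge over the rule. Origin: middle of its front face, at the bed top; axes as trimmer's. Starts 10 to 26 mm in front of the mark. Held by the screw when its play is taken up; a push over 25 N would bow it.
- mark (a point): The set mark: tip of the 3 mm pointer fin on the rider, a 16 mm dark steel slide with a small round screw on the rear bed's +x rail. The gauge is at the mark when gauge and this point have the same y in the trimmer's frame (index finger and fin in line). 65 mm above the table; axes as the trimmer's.
- crank_hub (a point): Point on the crank's axis (along the trimmer's y) in the middle plane of the crank arm, 207.5 mm behind the blade line, 105 mm above the table. One turn moves the gauge 12 mm; the worn screw has 4 mm of play (a third of a turn): on reversing the gauge stays until the play is used up, and within it the gauge (3 N rail friction) can be pushed to and fro.
- crank_grip (a point): Where to grip the crank's handle: a free-spinning black sleeve, 22 mm diameter, parallel to the trimmer's y, pointing away from the machine, its axis 42 mm off the crank's axis. This point is on the sleeve's axis, 63 mm beyond the crank arm's middle plane; the sleeve spans 6 to 91 mm beyond it. A gripper kept pointing down can carry it right round.
- crank (a joint): Crank angle in rad, over any number of turns; 0 = handle straight up, starts within 0.9 of that, the play lying anywhere. Growing: the handle, when at the top, moves to the trimmer's +x, and the gauge is wound rearward (+y); falling: forward (-y). Turning takes about 0.12 N m; it stays where left.
- block: Glued book block: cream paper between grey boards, dark lining at its trailing (-y) end; 130 (x) by 190 (y) by 32 mm thick, about 0.55 kg. Lies flat on the front bed, leading edge under the portal. Origin: middle of its underside, 95 mm from the leading and the trailing edge. Slides with 2 to 5 N of friction; home means pressed on the gauge with 10 N or more beyond that.
- block_lead (a point): Middle of the block's leading edge, at its underside.
- volume: Bystander: bound dark-red volume lying on the table, 170 x 240 x 45 mm. Origin under its middle.
- paste_jar: Bystander: closed glass paste jar, 64 mm diameter, 85 mm high. Origin under its middle.
- weight: Bystander: dark steel conservator's weight, 60 mm diameter with a knob, 65 mm high. Origin under its middle.
Things that resemble listed ones, but are neither listed nor needed, are in the scene too. What is shaped like the block but orange or yellow is not meant.

How it is judged:
On the way, in this order (a step that is already met when the one before it is completed fails the run):
1. the gauge is wound past the mark, at least 3 mm behind it (y of gauge in the frame of mark above 0.003 m), for 0.1 s.
2. the gauge is brought forward to within 1.5 mm of the mark and stands there (y of gauge in the frame of mark between -0.0015 and 0.0015 m), for 0.3 s.
3. the block is pressed home on the gauge with at least 10 N (contact force between block and gauge above 10 N), for 0.3 s.
At the end, for the whole second after the job is handed in: After the push the gauge's face stands within 1.5 mm of the mark; the block lies flat on the bed with its leading edge within 2 mm of the gauge's face, its middle within 50 mm of the gauge's middle, square to it within 0.03 rad, at rest (all of step 2 and y of block_lead in the frame of gauge above -0.002 m and x of block_lead in the frame of gauge between -0.05 and 0.05 m and angle between the y axis of block and the y axis of trimmer, either way round below 0.03 rad and angle between block's own z axis and vertical below 0.03 rad and linear speed of block below 0.01 m/s); the robot touches nothing.
It fails at once if the block is rammed on the gauge with more than 25 N (contact force between block and gauge above 25 N).
It fails at once if the rider that holds the mark is shifted by more than 2 mm (distance of mark from where it was at the start of the episode above 0.002 m).
It fails at once if a bystander is moved by more than 15 mm (distance of any of volume, paste_jar, weight from where it was at the start of the episode above 0.015 m).
It also fails if it takes over 72 s, if anything falls off the work surface, if the arm or the gripper's body presses on something with over 40 N, if the wrist force passes 120 N, or if a joint passes its speed limit or range.

## Robot

A 7-joint arm with a two-finger parallel gripper is mounted at the origin on the work surface. World frame = base frame: x ahead of the robot, y to its left, z up, the work surface at z = 0. Lengths are in m, angles in rad, forces in N, time in s.
With the tool pointing down it reaches from about 0.35 to 0.9 m from the base axis. Payload 8.1 kg.
Tool frame: the origin (TCP) lies between the finger pads; the fingertips stand ahead of it and the grasp point (between the pads) is the TCP (env.tip_extent is the z of the fingertips in the tool frame, in m); z points along the fingers, y is the line along which they close (so a half turn about z gives the same grasp; the last joint's range is limited). The gripper opens to 85 mm and grips with 20 to 120 N. Pads are 22 mm wide; open, the fingers measure 114 mm over their backs; the gripper's body (76 mm by 85 mm) begins 54 mm behind the grasp point. The pads swing forward as they close: fully open they stand 13 mm farther back than shut.
Start: joints at [-1.308, 0.434, 0.025, 1.573, -0.012, 1.134, -0.075], TCP at [0.224, 0.584, 0.227] pointing down, gripper open.
Joint ranges: [-2.62, 2.62], [-0.44, 2.09], [-1.27, 1.32], [0.08, 2.57], [-1.32, 4.46], [0.12, 2], [-2.74, 2.74]. Speed limits (rad/s): [2.22, 2.22, 3.01, 3.01, 3.14, 3.14, 3.14].

## Interface

Orientations are given as a rotation vector (axis times angle).
In Python, from plant import sensors, optics, env, spotter gives the robot as it stands.
- The arm moves only by the tool jog_arm, never from a script. Its argument "moves" is a list of rows, each a list of 2 entries, a list of its own where there are three numbers: the shift along the tool's x, y, z each as a share of 10 cm, from -1 to 1, then the turn about the tool's z as a share of 5 degrees, from -1 to 1. In form: [[[dx, dy, dz], roll], ...]. A call has exactly 10 rows; each row shifts and turns the commanded pose from where the row before left it, along the tool's axes as they then stand; what a row does not reach is not made up. A row lasts 1/8 s, in which the tool goes at most 62.5 mm and 10.7 degrees, less where a joint would pass 70% of its speed; a pose out of reach is approached as far as the arm can. A call with a number of a shift or a turn outside -1 to 1 is refused whole. A call with a gripper value outside its range is refused whole. "jaw" is the closure, from 0 (fully open) to 1 (shut), set as the call begins (left out, the last holds). The fingers move at their own pace and stop on an object; "squeeze" is the grip in N (left out, the last holds). Time passes only in rows, so rows that do not move let the fingers close, or fill a call up. It gives the time, the measured TCP pose, the force, the opening and the grip force at its end, in the units of the state.
- sensors.get_state(): the state, without advancing time (a new reading comes with each control period).
- optics.read_camera(name): name is "scene" or "top"; returns (picture, depth): 480x640x3 uint8, red, green, blue; 480x640 float32, m along the optical axis (not along the pixel's ray), 0 where there is no reading.
- optics.get_calibration(name): a dict with "mtx" (3x3 intrinsics, pixels), "distortion" ([k1, k2, p1, p2, k3] as OpenCV has them; the pictures are not rectified), "origin" and "attitude" of the camera in the world. Camera axes: x right, y up, looking along -z (the intrinsics and any distortion apply to the point x, -y, -z); pixel columns grow to the right and rows downward; lengths in m; the calibration is good to about 2 mm. A picture is of the moment at which its call begins. get_calibration takes no time and is no camera call.
- env.hand_in(): hands the job in; it is judged then, once.
Trained networks look in the newest picture that a camera, given by its name, has taken for a name from the list of things; names that differ only in an ending like _2 or _b are one class to them, and where a whole thing is asked for, a point or a joint stands for the part that bears it (a point fixed in the world has none). Each returns a list of dicts, best first, with "conf" (0 to 1); they miss things now and then, are a little off and sometimes report something else, mostly with a low value. They report only what shows in the picture. A call takes as long as a camera call. They do not tell look-alikes from the thing itself.
- spotter.find_in(camera, thing): "extent" ([left, top, right, bottom] in pixels, round what is visible of it).
The state is a dict: "time_s": time; "joint_pos": joint angles; "joint_vel": joint speeds; "tau": joint torques, N m; "ee_pos": TCP position; "eef_rot": TCP orientation; "force": force on the tool from outside, world axes, zero at the start; "moment": the same for the moment, N m; "finger_gap": finger opening in m; "grasp_force": force on a finger pad.
Only numpy, scipy, OpenCV 4.12 (cv2) and the standard library are available. Lean on these libraries where they do the work, as an engineer would, in place of code of your own. Each camera call takes 0.05 s, during which the arm holds its last target. There are 200 camera calls.

## Working session

There is one attempt and no reset: what is moved stays moved. The work goes in short steps, Python scripts to look and compute and a tool call to move; the robot and the scene stay as the last step left them, time stands still between calls to the robot, and variables do not carry over. Pictures are saved under pics/ and viewed, at most 10 in all, crops included, and the job is handed in when it is done.

Besides the shell and the picture viewer there is one more tool, called after "Emit:" as name([rows], argument=value, ...), one row to a line, values as JSON. jog_arm: Moves the arm, as the interface text tells. Its arguments: {"type":"object","properties":{"moves":{"type":"array"},"jaw":{"type":"number"},"squeeze":{"type":"number"}},"required":["moves"]}

```bash
mkdir -p pics; ls
cat > h.py <<'E'
import numpy as np, cv2
from plant import sensors, optics, env, spotter
from scipy.spatial.transform import Rotation as R
def cal(n):
    c=optics.get_calibration(n); K=np.array(c["mtx"]); d=np.array(c["distortion"]); o=np.array(c["origin"]); a=np.array(c["attitude"])
    A=a if a.shape==(3,3) else R.from_rotvec(a).as_matrix()
    return K,d,o,A
def ray(n,px):
    K,d,o,A=cal(n); u=cv2.undistortPoints(np.array(px,float).reshape(-1,1,2),K,d).reshape(-1,2)
    return o,np.c_[u[:,0],-u[:,1],-np.ones(len(u))]@A.T
def at_z(n,px,z):
    o,r=ray(n,px); return o+r*((z-o[2])/r[:,2])[:,None]
def cloud(n,D):
    v,u=np.mgrid[0:480,0:640]; o,r=ray(n,np.c_[u.ravel(),v.ravel()]); P=(o+r*D.reshape(-1,1)).reshape(480,640,3); P[D==0]=np.nan; return P
def proj(n,P):
    K,d,o,A=cal(n); p=(np.atleast_2d(P)-o)@A; p=p*[1,-1,-1]
    return cv2.projectPoints(p.reshape(-1,1,3),np.zeros(3),np.zeros(3),K,d)[0].reshape(-1,2)
E
python3 - <<'E'
from h import *
for n in("scene","top"):
    I,D=optics.read_camera(n); np.savez(n+"0.npz",I=I,D=D); cv2.imwrite(f"pics/{n}0.png",I[:,:,::-1]); print(n,optics.get_calibration(n))
    for t in("trimmer","gauge","mark","crank","block","volume","paste_jar","weight"):
        print(t,[(np.round(f["extent"]).astype(int).tolist(),round(f["conf"],2)) for f in spotter.find_in(n,t)][:4])
s=sensors.get_state(); print(s,env.tip_extent)
E
```

```text
pics
scene {'mtx': array([[514.8419721 ,   0.        , 317.70618743],
       [  0.        , 514.8419721 , 233.46160146],
       [  0.        ,   0.        ,   1.        ]]), 'distortion': array([-0.02078263,  0.        ,  0.        ,  0.        ,  0.        ]), 'origin': array([ 0.98626673, -0.63770421,  1.32113288]), 'attitude': array([0.55574807, 0.19530079, 0.69647088])}
trimmer [([246, 159, 455, 348], 0.78)]
gauge [([359, 209, 389, 234], 0.57), ([417, 152, 445, 179], 0.53)]
mark []
crank [([377, 160, 399, 193], 0.6)]
block [([284, 237, 363, 312], 0.93), ([146, 234, 222, 299], 0.76), ([315, 115, 374, 169], 0.66)]
volume [([160, 320, 267, 432], 0.85)]
paste_jar [([415, 150, 445, 182], 0.75)]
weight [([393, 146, 415, 169], 0.89), ([375, 160, 397, 193], 0.64), ([342, 206, 388, 237], 0.42)]
top {'mtx': array([[526.56658709,   0.        , 321.2884888 ],
       [  0.        , 526.56658709, 233.51549103],
       [  0.        ,   0.        ,   1.        ]]), 'distortion': array([-0.15946802,  0.        ,  0.        ,  0.        ,  0.        ]), 'origin': array([ 0.37897407, -0.005852  ,  
[... 516 characters left out ...]
os': array([-1.3076034 ,  0.43449729,  0.02500329,  1.57318721, -0.0115969 ,
        1.13401833, -0.07508324]), 'joint_vel': array([-1.99869372e-03, -1.40603968e-03, -7.41234582e-05, -1.01442931e-04,
       -1.63414163e-03,  4.87696454e-04, -1.57645048e-03]), 'tau': array([-1.56227041e-03, -6.70273018e+01,  1.02328800e+00, -3.16558564e+01,
        1.56641146e-02,  2.52301703e-03,  4.39558244e-05]), 'ee_pos': array([0.22358874, 0.58365255, 0.22682952]), 'eef_rot': array([5.71492134e-01, 3.08915478e+00, 5.19905847e-05]), 'force': array([-0.26133119,  0.28167921, -0.09334217]), 'moment': array([-0.02595491, -0.00851769,  0.05502311]), 'grasp_force': 0.0, 'finger_gap': 0.08547801125615007} 0.019
```

Run:
```python
import cv2
a=cv2.imread("pics/top0.png"); cv2.imwrite("pics/a.png",cv2.resize(a[90:350,100:447],None,fx=2.3,fy=2.3,interpolation=cv2.INTER_CUBIC))
```

```text
(no output)
```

View pics/scene0.png

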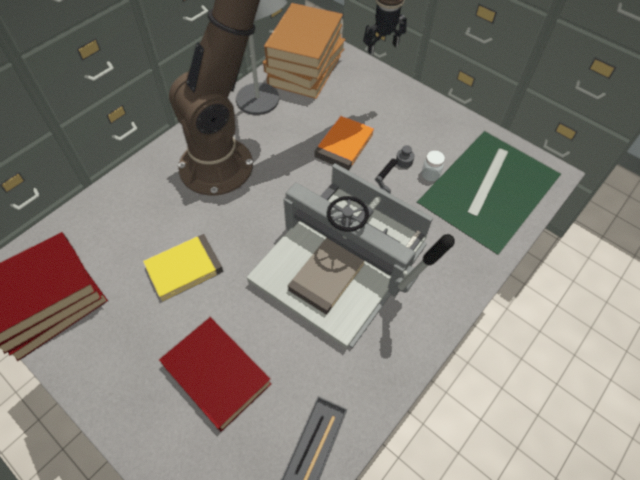

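View pics/a.png

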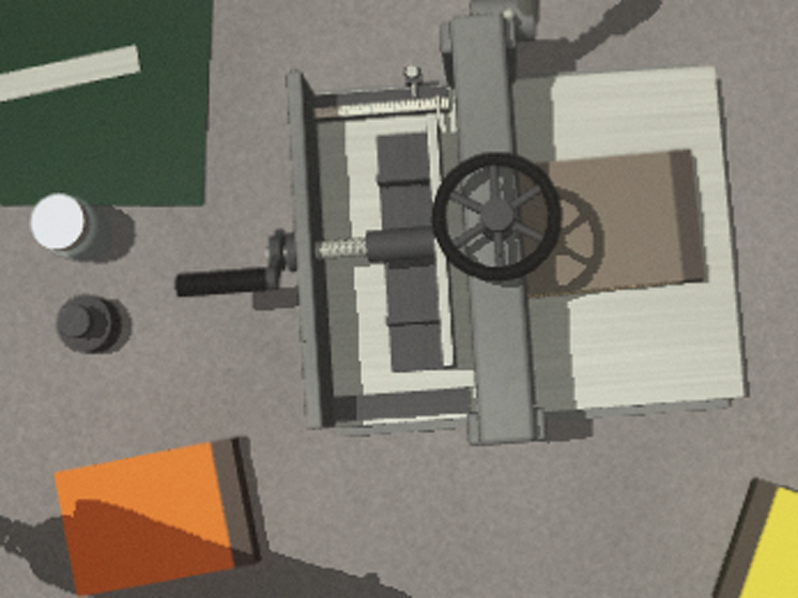

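The top view shows trimmer axes almost parallel to the world's: the rear end is to image left (+y), the lever is up (+x). The crank handle runs from about (177,284) to (265,276) in the crop. The rider is at (413,75), and the block, brown-grey with a dark trailing lining, is at (530–705,150–297). The jar and the weight stand beyond the handle tip.

```bash
cat >> h.py <<'E'
def crop(p): return np.array(p,float)/2.3+[100,90]
E
python3 - <<'E'
from h import *
np.set_printoptions(precision=4,suppress=True)
z=np.load("top0.npz"); P=cloud("top",z["D"])
a=at_z("top",[crop((717,67)),crop((747,397))],.045); b=at_z("top",[crop((290,70)),crop((308,428))],.135)
print(a,b)
# fit trimmer pose from corners
M=np.array([[.17,-.24],[-.17,-.24],[.17,.185],[-.17,.185]]); W=np.r_[a,b][:,:2]
mc,wc=M.mean(0),W.mean(0); H=(M-mc).T@(W-wc); th=np.arctan2(H[0,1]-H[1,0],H[0,0]+H[1,1])
Rm=np.array([[np.cos(th),-np.sin(th)],[np.sin(th),np.cos(th)]]); t=wc-Rm@mc; print("th",th,"t",t,"res",(W-(M@Rm.T+t)))
T=(P[...,:2]-t)@Rm; Q=np.dstack([T,P[...,2]])
np.savez("tr.npz",th=th,t=t)
def st(n,m):print(n,m.sum(),np.nanmin(Q[m],0),np.nanmax(Q[m],0),np.nanmedian(Q[m],0))
x,y,h=Q[...,0],Q[...,1],Q[...,2]
st("bed",(abs(x)<.15)&(y<-.1)&(h<.06)&(h>.03)&(y>-.23))
st("block",(abs(x)<.15)&(y<-.04)&(h<.09)&(h>.065)&(y>-.25))
st("handle",(abs(x)<.1)&(y>.215)&(y<.33)&(h>.1))
st("bridge",(abs(x)<.1)&(abs(y)<.06)&(h>.17)&(h<.2))
st("gauge",(abs(x)<.13)&(y>.04)&(h>.115)&(h<.135)&(y<.16))
for n,c in(("jar",(.0,0)),):
  pass
st("jar",(h>.075)&(h<.1)&(y>.3)&(y<.5)&(x>-.03)&(x<.15)); st("weight",(h>.05)&(h<.075)&(y>.3)&(y<.5)&(x<.0)&(x>-.15))
hm=(abs(x)<.1)&(y>.225)&(y<.30)&(h>.1)
for r in Q[hm][::8]:print(r)
E
```

```text
[[ 0.733  -0.2159  0.045 ]
 [ 0.3948 -0.2457  0.045 ]] [[0.698  0.2062 0.135 ]
 [0.3592 0.1791 0.135 ]]
th 0.0833451056600186 t [0.5439 0.0083] res [[-0.0004  0.0008]
 [ 0.0002 -0.0007]
 [ 0.     -0.0006]
 [ 0.0001  0.0006]]
bed 4494 [-0.15   -0.23    0.0355] [ 0.15   -0.1001  0.0599] [-0.0569 -0.1753  0.0449]
block 3730 [-0.0538 -0.2009  0.0657] [ 0.0814 -0.04    0.085 ] [ 0.0108 -0.1248  0.0769]
handle 410 [-0.0387  0.2152  0.1074] [0.0114 0.3018 0.1531] [-0.0285  0.2566  0.1451]
bridge 1620 [-0.1    -0.0221  0.179 ] [0.1    0.0287 0.1999] [-0.0154  0.0053  0.1897]
gauge 705 [-0.1188  0.0477  0.1151] [0.1193 0.1588 0.1313] [-0.0027  0.0572  0.1227]
jar 470 [0.0237 0.4068 0.0751] [0.0775 0.4623 0.0924] [0.0507 0.4342 0.0851]
weight 181 [-0.063   0.413   0.0529] [-0.0296  0.4483  0.072 ] [-0.0468  0.4294  0.065 ]
[-0.0168  0.2276  0.1399]
[-0.0181  0.2446  0.1426]
[-0.0193  0.2273  0.1422]
[-0.0183  0.2726  0.1439]
[-0.02    0.2546  0.1468]
[-0.021   0.2376  0.1451]
[-0.0189  0.2946  0.144 ]
[-0.0202  0.2771  0.1442]
[-0.0215  0.2596  0.1443]
[-0.0231  0.2416  0.1473]
[-0.0216  0.297
[... 168 characters left out ...]
-0.0267  0.2506  0.1466]
[-0.028   0.2333  0.1468]
[-0.0259  0.29    0.1461]
[-0.028   0.271   0.1523]
[-0.0288  0.2545  0.1488]
[-0.0303  0.2367  0.1512]
[-0.0282  0.2935  0.1498]
[-0.0292  0.2766  0.1476]
[-0.0306  0.259   0.1487]
[-0.0313  0.2427  0.1443]
[-0.0299  0.2983  0.1484]
[-0.0305  0.2823  0.1429]
[-0.0324  0.2616  0.1471]
[-0.0331  0.2453  0.1427]
[-0.0343  0.2281  0.1421]
[-0.033   0.2853  0.1484]
[-0.0339  0.2686  0.1459]
[-0.035   0.2516  0.1443]
[-0.0365  0.2338  0.1465]
[-0.0344  0.2906  0.1452]
[-0.0354  0.2739  0.1424]
[-0.0369  0.2558  0.1451]
[-0.0377  0.2375  0.1398]
[-0.0361  0.2954  0.1441]
[-0.0375  0.2778  0.1447]
[-0.038   0.2619  0.1381]
[-0.0378  0.2929  0.1373]
```

Run:
```python
from h import *
g=np.load("tr.npz"); th,t=g["th"],g["t"]; Rm=np.array([[np.cos(th),-np.sin(th)],[np.sin(th),np.cos(th)]])
I=np.load("top0.npz")["I"]
# rectified view at z=.065 in trimmer frame, 0.25mm/px : cols y from .16 down to .03, rows x from .2 down to .09
yy=np.arange(.16,.03,-.00025); xx=np.arange(.205,.095,-.00025)
X,Y=np.meshgrid(xx,yy,indexing="ij"); W=np.c_[(np.c_[X.ravel(),Y.ravel()]@Rm.T+t),np.full(X.size,.065)]
uv=proj("top",W).reshape(X.shape+(2,)).astype(np.float32)
o=cv2.remap(I,uv[...,0],uv[...,1],cv2.INTER_CUBIC)
cv2.imwrite("pics/b.png",cv2.resize(o,None,fx=1.5,fy=1.3)[:,:,::-1])
s=sensors.get_state(); Rt=R.from_rotvec(s["eef_rot"]).as_matrix(); print(Rt)
def w(x,y):return Rm@[x,y]+t
print("grip",w(-.0275,.2705),"hub",w(0,.2705),"ax",Rm)
# marker pixel
print(((at_z("top",[(277.5,124.5)],.065)[0,:2]-t)@Rm))
```

```text
[[-9.33815511e-01  3.57754930e-01  2.54122731e-05]
 [ 3.57754931e-01  9.33815511e-01  2.89588129e-05]
 [-1.33702167e-05  3.61335546e-05 -9.99999999e-01]]
grip [0.49402004 0.27561096] hub [0.52142459 0.27790029] ax [[ 0.99652881 -0.08324865]
 [ 0.08324865  0.99652881]]
[0.17181949 0.07677724]
```

View pics/b.png

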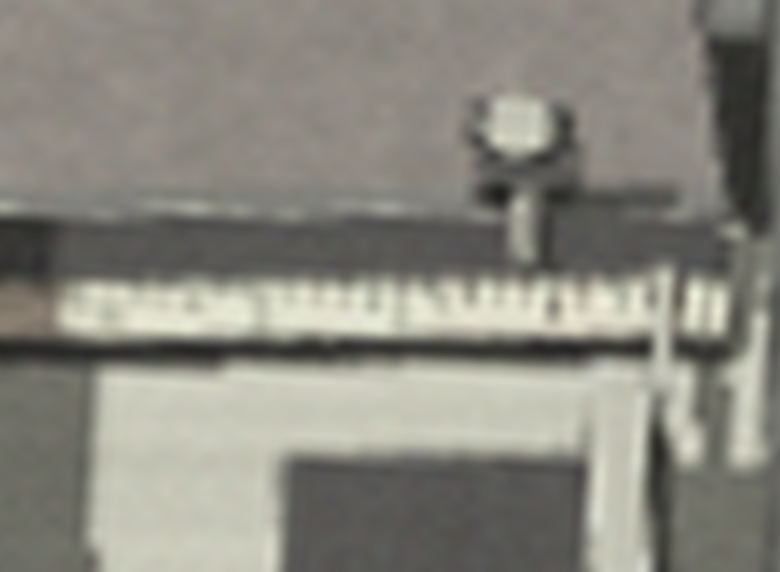

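The fin sits at column ~524 and the gauge's index finger at ~663. That puts the gauge about 23.2 mm in front of the mark. Next I turn the tool so its axes match the trimmer's (tool x = +y, tool y = +x, z down).

Emit:
jog_arm([
  [[0,0,0],0.987],
  [[0,0,0],0.987],
  [[0,0,0],0.987],
  [[0,0,0],0.987],
  [[0,0,0],0.987],
  [[0,0,0],0.987],
  [[0,0,0],0.987],
  [[0,0,0],0.987],
  [[0,0,0],0.987],
  [[0,0,0],0.987],
], jaw=0.2, squeeze=40)

```text
time_s: 2.15
ee_pos: [0.2235, 0.5837, 0.2268]
eef_rot: [-1.812, -2.566, 0.0]
force: [-0.2, -0.4, -0.1]
finger_gap: 0.0679
grasp_force: 0.0
```

Emit:
jog_arm([
  [[0,0,0],0.987],
  [[0,0,0],0.987],
  [[0,0,0],0.987],
  [[-0.471,0.348,0],0],
  [[-0.471,0.348,0],0],
  [[-0.471,0.348,0],0],
  [[-0.471,0.348,0],0],
  [[-0.471,0.348,0],0],
  [[-0.471,0.348,0],0],
  [[-0.471,0.348,0],0],
])

```text
time_s: 3.4
ee_pos: [0.4954, 0.2745, 0.2271]
eef_rot: [-2.124, -2.314, -0.001]
force: [0.5, 0.0, -0.1]
finger_gap: 0.0681
grasp_force: 0.0
```

```bash
cat >> h.py <<'E'
g=np.load("tr.npz"); th,t=g["th"],g["t"]; Rm=np.array([[np.cos(th),-np.sin(th)],[np.sin(th),np.cos(th)]])
def where():
    s=sensors.get_state(); p=s["ee_pos"]; M=R.from_rotvec(s["eef_rot"]).as_matrix()
    q=Rm.T@(p[:2]-t); f=Rm.T@s["force"][:2]
    a=np.degrees(np.arctan2(M[1,1],M[0,1])-th)
    print("t %.2f x %.4f y %.4f z %.4f yaw %.2f | F x %.1f y %.1f z %.1f gap %.4f grip %.1f"%(s["time_s"],q[0],q[1],p[2],a,f[0],f[1],s["force"][2],s["finger_gap"],s["grasp_force"]))
    return np.r_[q,p[2]],s
E
python3 -c "
from h import *
where();print(sensors.get_state()['joint_pos'])"
```

```text
t 3.40 x -0.0262 y 0.2693 z 0.2271 yaw 0.13 | F x 0.5 y -0.0 z -0.1 gap 0.0681 grip 0.0
[-0.89819532  0.34720613  0.40112384  1.74381219 -0.15153079  1.08029849
 -0.36141832]
```

Emit:
jog_arm([
  [[0.01,-0.013,0.3],0],
  [[0,0,0.3],0],
  [[0,0,0.291],0],
  [[0,0,0],0],
  [[0,0,0],0],
  [[0,0,0],0],
  [[0,0,0],0],
  [[0,0,0],0],
  [[0,0,0],0],
  [[0,0,0],0],
])

```text
time_s: 4.65
ee_pos: [0.493, 0.2767, 0.1377]
eef_rot: [2.125, 2.314, -0.0]
force: [-0.1, 0.4, -0.5]
finger_gap: 0.0682
grasp_force: 0.0
```

Emit:
jog_arm([
  [[0,0,0],0],
  [[0,0,0],0],
  [[0,0,0],0],
  [[0,0,0],0],
  [[0,0,0],0],
  [[0,0,0],0],
  [[0,0,0],0],
  [[0,0,0],0],
  [[0,0,0],0],
  [[0,0,0],0],
], jaw=1, squeeze=40)

```text
time_s: 5.9
ee_pos: [0.4931, 0.2768, 0.1378]
eef_rot: [2.125, 2.314, 0.0]
force: [0.7, 0.1, -0.8]
finger_gap: 0.0147
grasp_force: 31.7
```

Run:
```python
from h import *
where()
I,D=optics.read_camera("scene"); a=cv2.resize(I[120:220,320:470],None,fx=4,fy=4,interpolation=cv2.INTER_CUBIC)
cv2.imwrite("pics/c.png",a[:,:,::-1])
```

```text
t 5.90 x -0.0283 y 0.2718 z 0.1378 yaw 0.10 | F x 0.7 y 0.1 z -0.8 gap 0.0147 grip 31.7
```

View pics/c.png

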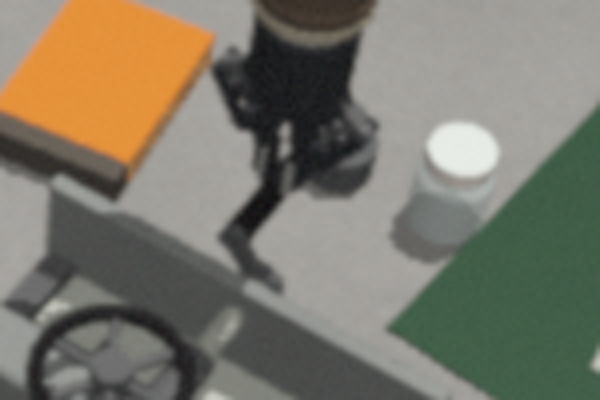

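```bash
cat >> h.py <<'E'
def arc(a0,a1,n,r=.042,first=(0,0)):
    "rows: tool x=+y, tool y=+x, tool z=-z"
    a=np.radians(np.linspace(a0,a1,n+1)); x,z=r*np.sin(a),r*np.cos(a); d=np.round(np.c_[np.diff(x),-np.diff(z)]*10,3)
    print("["+", ".join(f"[[0, {u:g}, {w:g}], 0]" for u,w in d)+"]")
E
python3 -c "
from h import *
arc(-41,49,10)"
```

```text
[[[0, 0.053, -0.039], 0], [[0, 0.058, -0.03], 0], [[0, 0.062, -0.021], 0], [[0, 0.065, -0.011], 0], [[0, 0.066, -0.001], 0], [[0, 0.065, 0.01], 0], [[0, 0.063, 0.02], 0], [[0, 0.059, 0.029], 0], [[0, 0.054, 0.038], 0], [[0, 0.047, 0.046], 0]]
```

Emit:
jog_arm([
  [[0,0.053,-0.039],0],
  [[0,0.058,-0.03],0],
  [[0,0.062,-0.021],0],
  [[0,0.065,-0.011],0],
  [[0,0.066,-0.001],0],
  [[0,0.065,0.01],0],
  [[0,0.063,0.02],0],
  [[0,0.059,0.029],0],
  [[0,0.054,0.038],0],
  [[0,0.047,0.046],0],
])

```text
time_s: 7.2
ee_pos: [0.5523, 0.2818, 0.1332]
eef_rot: [-2.125, -2.314, 0.0]
force: [0.2, 0.5, -0.6]
finger_gap: -0.0001
grasp_force: 0.0
```

```bash
cat >> h.py <<'E'
def rect(I,z=.065):
    yy=np.arange(.16,.03,-.00025); xx=np.arange(.205,.095,-.00025)
    X,Y=np.meshgrid(xx,yy,indexing="ij"); W=np.c_[(np.c_[X.ravel(),Y.ravel()]@Rm.T+t),np.full(X.size,z)]
    uv=proj("top",W).reshape(X.shape+(2,)).astype(np.float32)
    return cv2.remap(I,uv[...,0],uv[...,1],cv2.INTER_CUBIC)
E
python3 - <<'E'
from h import *
where()
I,D=optics.read_camera("top"); a=cv2.resize(I[90:290,150:450],None,fx=2.5,fy=2.5,interpolation=cv2.INTER_CUBIC)
cv2.imwrite("pics/d.png",a[:,:,::-1])
P=cloud("top",D); T=(P[...,:2]-t)@Rm; Q=np.dstack([T,P[...,2]]); x,y,h=Q[...,0],Q[...,1],Q[...,2]
m=(abs(x)<.08)&(y>.205)&(y<.24)&(h>.05)&(h<.17)
for r in Q[m][::6]: print(np.round(r,4))
E
```

```text
t 7.20 x 0.0310 y 0.2718 z 0.1332 yaw 0.11 | F x 0.2 y 0.5 z -0.6 gap -0.0001 grip 0.0
[0.0294 0.2137 0.0867]
[0.0236 0.2146 0.0953]
[0.0205 0.2097 0.0983]
[0.0162 0.2074 0.1114]
[0.0139 0.2095 0.1128]
[0.0106 0.2102 0.1213]
[0.0088 0.2129 0.1193]
[0.0064 0.2148 0.1218]
[0.0042 0.2149 0.1218]
[0.0036 0.219  0.1124]
[0.0032 0.2065 0.1079]
[-0.0003  0.207   0.118 ]
[-0.0027  0.2089  0.1203]
[-0.0049  0.2109  0.1219]
[-0.0076  0.2104  0.1253]
[-0.0103  0.2078  0.1283]
[-0.012   0.2086  0.1246]
[-0.0147  0.2099  0.1298]
[-0.0174  0.2112  0.1349]
[-0.0192  0.2138  0.1332]
[-0.0161  0.2064  0.102 ]
[-0.0216  0.2194  0.1389]
[-0.0217  0.2077  0.1319]
[-0.0229  0.2305  0.1383]
[-0.0242  0.2169  0.1409]
[-0.0229  0.2072  0.1234]
[-0.0258  0.2294  0.1442]
[-0.0262  0.2172  0.1399]
[-0.025   0.2075  0.1222]
[-0.0275  0.2284  0.139 ]
[-0.029   0.2144  0.1441]
[-0.0293  0.2386  0.1427]
[-0.0304  0.2254  0.1438]
[-0.031   0.2129  0.1411]
[-0.032   0.2359  0.1455]
[-0.0325  0.2237  0.1419]
[-0.0337  0.2102  0.1446]
[-0.0338  0.2346  0.1421]
[-0.0353  0.2208  0.1461]
[-0.0364  0.2076  0.1477]
[-0.0367  0.2316  0.1467]
[-0.0369  0.2199  0.1402]
[-0.0376  0.2072  0.1387]
[-0.0386  0.2303  0.1431]
[-0.0392  0.2178  0.1406]
[-0.0383  0.2079  0.1242]
[-0.0407  0.2267  0.1401]
[-0.0413  0.2143  0.1371]
[-0.0419  0.2342  0.1358]
```

View pics/d.png

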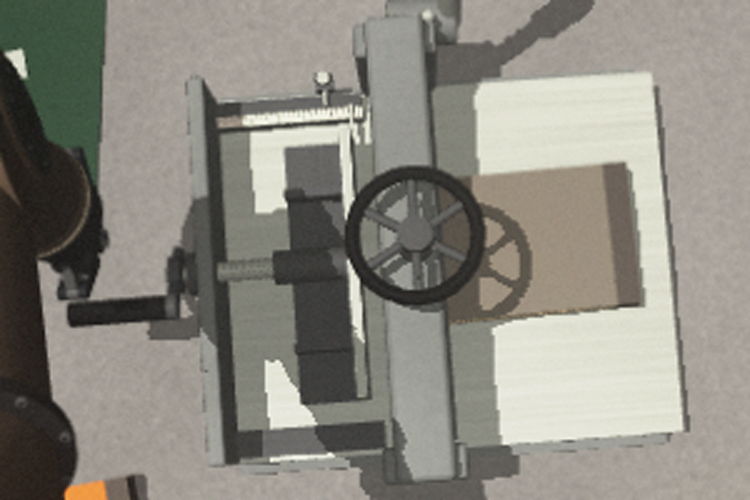

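The grip slipped off. The handle is still at (70–178, ~308), and the closed gripper has moved on by itself. I'll check where the handle and the gripper really are.

Run:
```python
from h import *
p,s=where()
out=[]
for n in("top","scene"):
    I,D=optics.read_camera(n); P=cloud(n,D); T=(P[...,:2]-t)@Rm; Q=np.dstack([T,P[...,2]]); x,y,h=Q[...,0],Q[...,1],Q[...,2]
    e=s["ee_pos"]; q=proj(n,[e,e+[0,0,-.019],e+[0,0,.05]]); print(n,q.round(1))
    for y0 in np.arange(.22,.31,.01):
        m=(x>-.07)&(x<.0)&(abs(y-y0)<.005)&(h>.09)&(h<.17)
        if m.sum()>3: print("%.2f n%d x %.4f..%.4f med %.4f  ztop %.4f med %.4f"%(y0,m.sum(),x[m].min(),x[m].max(),np.median(x[m]),np.percentile(h[m],90),np.median(h[m])))
    c=q[0].astype(int); a=I[c[1]-45:c[1]+45,c[0]-50:c[0]+50].copy(); a=cv2.resize(a,None,fx=4,fy=4,interpolation=cv2.INTER_CUBIC)
    for k in q: cv2.circle(a,tuple(int(v) for v in (k-c+[50,45])*4),3,(255,0,0),-1)
    out.append(a)
cv2.imwrite("pics/e.png",np.hstack(out)[:,:,::-1])
```

```text
t 7.25 x 0.0312 y 0.2716 z 0.1326 yaw 0.10 | F x 0.3 y -0.4 z -0.7 gap 0.0001 grip 0.0
top [[189.7 185.9]
 [191.8 187.3]
 [183.8 182.2]]
0.22 n46 x -0.0413..-0.0009 med -0.0305  ztop 0.1442 med 0.1417
0.23 n48 x -0.0417..-0.0206 med -0.0317  ztop 0.1452 med 0.1417
0.24 n48 x -0.0419..-0.0218 med -0.0325  ztop 0.1451 med 0.1422
0.25 n45 x -0.0413..-0.0209 med -0.0325  ztop 0.1451 med 0.1418
0.26 n47 x -0.0421..-0.0209 med -0.0324  ztop 0.1455 med 0.1424
0.27 n43 x -0.0416..-0.0224 med -0.0320  ztop 0.1457 med 0.1424
0.28 n44 x -0.0413..-0.0212 med -0.0316  ztop 0.1454 med 0.1428
0.29 n48 x -0.0416..-0.0204 med -0.0320  ztop 0.1456 med 0.1414
0.30 n25 x -0.0420..-0.0220 med -0.0335  ztop 0.1447 med 0.1419
scene [[405.1 176.1]
 [404.1 180.1]
 [407.7 165.1]]
0.22 n18 x -0.0379..-0.0026 med -0.0276  ztop 0.1450 med 0.1417
0.23 n20 x -0.0392..-0.0192 med -0.0258  ztop 0.1436 med 0.1409
0.24 n20 x -0.0366..-0.0192 med -0.0257  ztop 0.1441 med 0.1410
0.25 n23 x -0.0428..-0.0190 med -0.0292  ztop 0.1463 med 0.1407
0.26 n17 x -0.0379..-0.0168 med -0.0250  ztop 0.1437 med 0.1415
0.27 n20 x -0.0376..-0.0194 med -0.0275  ztop 0.1451 med 0.1395
0.28 n18 x -0.0422..-0.0207 med -0.0269  ztop 0.1448 med 0.1411
0.29 n21 x -0.0388..-0.0197 med -0.0257  ztop 0.1432 med 0.1408
0.30 n12 x -0.0377..-0.0198 med -0.0280  ztop 0.1408 med 0.1392
```

View pics/e.png

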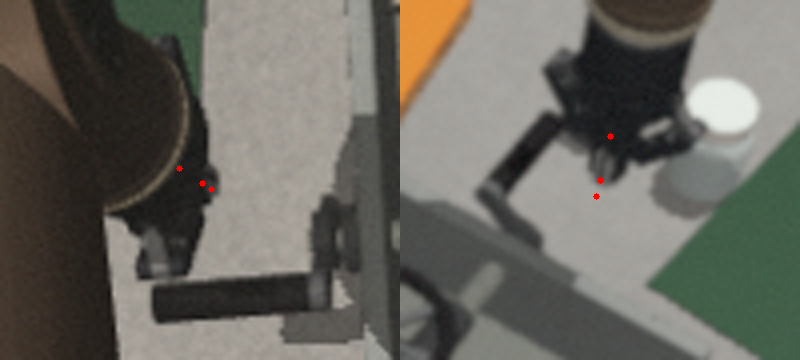

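Run:
```python
from h import *
for n in("top","scene"):
    I,D=optics.read_camera(n); P=cloud(n,D); T=(P[...,:2]-t)@Rm; Q=np.dstack([T,P[...,2]]); x,y,h=Q[...,0],Q[...,1],Q[...,2]
    m=(x>.0)&(x<.07)&(y>.235)&(y<.32)&(h>.05)&(h<.17)
    q=Q[m]; q=q[np.argsort(q[:,2])]; print(n,len(q)); print(q[:60:3].round(4))
```

```text
top 31
[[0.023  0.2653 0.1393]
 [0.0201 0.2662 0.1451]
 [0.0234 0.2626 0.15  ]
 [0.034  0.2619 0.1511]
 [0.0294 0.2617 0.1527]
 [0.0268 0.2611 0.1554]
 [0.0263 0.2624 0.159 ]
 [0.0159 0.2691 0.1601]
 [0.0236 0.2618 0.162 ]
 [0.0231 0.263  0.1659]
 [0.0289 0.2619 0.1695]]
scene 61
[[0.0351 0.2622 0.1404]
 [0.0342 0.2626 0.144 ]
 [0.03   0.2637 0.1444]
 [0.0225 0.2638 0.1481]
 [0.0385 0.2656 0.1488]
 [0.0459 0.2636 0.1515]
 [0.04   0.2676 0.1524]
 [0.0421 0.2638 0.1532]
 [0.0309 0.2596 0.1537]
 [0.0204 0.2656 0.154 ]
 [0.0457 0.2683 0.1559]
 [0.0447 0.2754 0.1575]
 [0.0197 0.2655 0.1582]
 [0.0229 0.2652 0.1608]
 [0.0321 0.2605 0.1627]
 [0.0369 0.2637 0.1632]
 [0.0463 0.2646 0.1645]
 [0.0447 0.2669 0.1657]
 [0.0187 0.2646 0.1674]
 [0.039  0.2642 0.1687]]
```

The cameras put the closed fingertips at about z = .139 with the TCP reading .133. The fingertips are therefore ~25 mm higher than the nominal tool geometry, which explains why the grip only caught the top of the sleeve. I'll regrip with the reading ~25 mm lower, on the sleeve axis at x −.0315, z .1335.

Emit:
jog_arm([
  [[0,0,-0.3],0],
  [[0,0,-0.3],0],
  [[0,-0.31,0],0],
  [[0,-0.317,0],0],
  [[0,0,0],0],
  [[0,0,0],0],
  [[0,0,0.28],0],
  [[0,0,0.28],0],
  [[0,0,0.28],0],
  [[0,0,0],0],
], jaw=0.2)

```text
time_s: 8.7
ee_pos: [0.4891, 0.2756, 0.1079]
eef_rot: [-2.126, -2.313, 0.006]
force: [0.3, 0.1, 0.2]
finger_gap: 0.0682
grasp_force: 0.0
```

Emit:
jog_arm([
  [[0,0,0],0],
  [[0,0,0],0],
  [[0,0,0],0],
  [[0,0,0],0],
  [[0,0,0],0],
  [[0,0,0],0],
  [[0,0,0],0],
  [[0,0,0],0],
  [[0,0,0],0],
  [[0,0,0],0],
], jaw=1, squeeze=50)

```text
time_s: 9.95
ee_pos: [0.4894, 0.2767, 0.1096]
eef_rot: [-2.124, -2.314, -0.0]
force: [-1.1, 2.2, 3.7]
finger_gap: 0.0205
grasp_force: 48.8
```

Run:
```python
from h import *
where()
arc(-48,42,10);arc(42,132,10)
```

```text
t 9.95 x -0.0321 y 0.2720 z 0.1096 yaw 0.12 | F x -0.9 y 2.3 z 3.7 gap 0.0205 grip 48.8
[[[0, 0.048, -0.045], 0], [[0, 0.054, -0.037], 0], [[0, 0.059, -0.028], 0], [[0, 0.063, -0.019], 0], [[0, 0.065, -0.009], 0], [[0, 0.066, 0.002], 0], [[0, 0.065, 0.012], 0], [[0, 0.062, 0.022], 0], [[0, 0.058, 0.031], 0], [[0, 0.052, 0.04], 0]]
[[[0, 0.045, 0.048], 0], [[0, 0.037, 0.054], 0], [[0, 0.028, 0.059], 0], [[0, 0.019, 0.063], 0], [[0, 0.009, 0.065], 0], [[0, -0.002, 0.066], 0], [[0, -0.012, 0.065], 0], [[0, -0.022, 0.062], 0], [[0, -0.031, 0.058], 0], [[0, -0.04, 0.052], 0]]
```

Emit:
jog_arm([
  [[0,0.048,-0.045],0],
  [[0,0.054,-0.037],0],
  [[0,0.059,-0.028],0],
  [[0,0.063,-0.019],0],
  [[0,0.065,-0.009],0],
  [[0,0.066,0.002],0],
  [[0,0.065,0.012],0],
  [[0,0.062,0.022],0],
  [[0,0.058,0.031],0],
  [[0,0.052,0.04],0],
])

```text
time_s: 11.2
ee_pos: [0.5498, 0.282, 0.1134]
eef_rot: [2.124, 2.314, 0.003]
force: [0.4, 3.3, 4.3]
finger_gap: 0.0202
grasp_force: 49.8
```

```bash
python3 -c "
from h import *
where()"
```

```text
t 11.20 x 0.0286 y 0.2723 z 0.1134 yaw 0.12 | F x 0.7 y 3.3 z 4.3 gap 0.0202 grip 49.8
```

Run:
```python
from h import *
arc(42,162,10);arc(162,282,10);arc(282,402,10)
```

```text
[[[0, 0.059, 0.065], 0], [[0, 0.044, 0.076], 0], [[0, 0.027, 0.084], 0], [[0, 0.009, 0.087], 0], [[0, -0.009, 0.087], 0], [[0, -0.027, 0.084], 0], [[0, -0.044, 0.076], 0], [[0, -0.059, 0.065], 0], [[0, -0.071, 0.052], 0], [[0, -0.08, 0.036], 0]]
[[[0, -0.086, 0.018], 0], [[0, -0.088, -0], 0], [[0, -0.086, -0.018], 0], [[0, -0.08, -0.036], 0], [[0, -0.071, -0.052], 0], [[0, -0.059, -0.065], 0], [[0, -0.044, -0.076], 0], [[0, -0.027, -0.084], 0], [[0, -0.009, -0.087], 0], [[0, 0.009, -0.087], 0]]
[[[0, 0.027, -0.084], 0], [[0, 0.044, -0.076], 0], [[0, 0.059, -0.065], 0], [[0, 0.071, -0.052], 0], [[0, 0.08, -0.036], 0], [[0, 0.086, -0.018], 0], [[0, 0.088, -0], 0], [[0, 0.086, 0.018], 0], [[0, 0.08, 0.036], 0], [[0, 0.071, 0.052], 0]]
```

Emit:
jog_arm([
  [[0,0.059,0.065],0],
  [[0,0.044,0.076],0],
  [[0,0.027,0.084],0],
  [[0,0.009,0.087],0],
  [[0,-0.009,0.087],0],
  [[0,-0.027,0.084],0],
  [[0,-0.044,0.076],0],
  [[0,-0.059,0.065],0],
  [[0,-0.071,0.052],0],
  [[0,-0.08,0.036],0],
])

```text
time_s: 12.45
ee_pos: [0.5332, 0.2804, 0.0418]
eef_rot: [-2.124, -2.314, -0.001]
force: [-1.1, 3.4, 15.0]
finger_gap: 0.0203
grasp_force: 50.6
```

Emit:
jog_arm([
  [[0,-0.086,0.018],0],
  [[0,-0.088,0],0],
  [[0,-0.086,-0.018],0],
  [[0,-0.08,-0.036],0],
  [[0,-0.071,-0.052],0],
  [[0,-0.059,-0.065],0],
  [[0,-0.044,-0.076],0],
  [[0,-0.027,-0.084],0],
  [[0,-0.009,-0.087],0],
  [[0,0.009,-0.087],0],
])

```text
time_s: 13.7
ee_pos: [0.4798, 0.2757, 0.09]
eef_rot: [2.124, 2.314, 0.001]
force: [5.6, 5.7, -5.6]
finger_gap: 0.0205
grasp_force: 49.1
```

Emit:
jog_arm([
  [[0,0.027,-0.084],0],
  [[0,0.044,-0.076],0],
  [[0,0.059,-0.065],0],
  [[0,0.071,-0.052],0],
  [[0,0.08,-0.036],0],
  [[0,0.086,-0.018],0],
  [[0,0.088,0],0],
  [[0,0.086,0.018],0],
  [[0,0.08,0.036],0],
  [[0,0.071,0.052],0],
])

```text
time_s: 14.95
ee_pos: [0.5496, 0.282, 0.1135]
eef_rot: [2.124, 2.313, 0.004]
force: [1.5, 5.8, 5.1]
finger_gap: 0.0206
grasp_force: 50.5
```

```bash
cat >> h.py <<'E'
def bars(n=3):
    "centres (trimmer y) of fin and index finger from n top pictures, rectified at z=.065"
    I=np.mean([optics.read_camera("top")[0].astype(np.float32) for _ in range(n)],0); return rect(I)
E
python3 - <<'E'
from h import *
where()
o=bars(2); np.save("o1.npy",o); cv2.imwrite("pics/f.png",cv2.resize(o,None,fx=1.5,fy=1.3)[:,:,::-1])
E
```

```text
t 14.95 x 0.0285 y 0.2723 z 0.1135 yaw 0.11 | F x 1.9 y 5.6 z 5.1 gap 0.0206 grip 50.5[ WARN:0@4.902] global loadsave.cpp:1063 imwrite_ Unsupported depth image for selected encoder is fallbacked to CV_8U.
```

View pics/f.png

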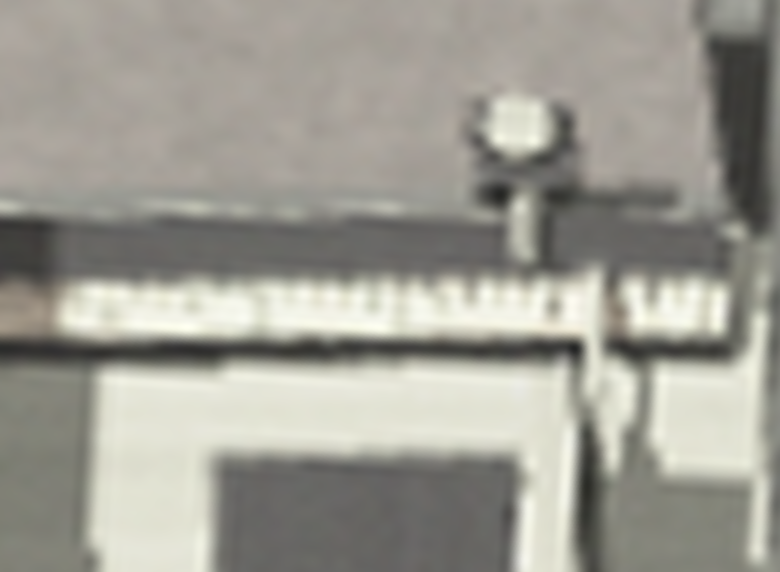

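The finger is now at column ~598 and the fin at ~524, so 12.3 mm remain and the initial play is used up. Five more 120° calls give +20 mm, about 7.7 mm past the mark.

Emit:
jog_arm([
  [[0,0.059,0.065],0],
  [[0,0.044,0.076],0],
  [[0,0.027,0.084],0],
  [[0,0.009,0.087],0],
  [[0,-0.009,0.087],0],
  [[0,-0.027,0.084],0],
  [[0,-0.044,0.076],0],
  [[0,-0.059,0.065],0],
  [[0,-0.071,0.052],0],
  [[0,-0.08,0.036],0],
])

```text
time_s: 16.3
ee_pos: [0.5332, 0.2804, 0.0418]
eef_rot: [-2.125, -2.314, -0.001]
force: [-1.6, 3.5, 13.8]
finger_gap: 0.0205
grasp_force: 51.1
```

Emit:
jog_arm([
  [[0,-0.086,0.018],0],
  [[0,-0.088,0],0],
  [[0,-0.086,-0.018],0],
  [[0,-0.08,-0.036],0],
  [[0,-0.071,-0.052],0],
  [[0,-0.059,-0.065],0],
  [[0,-0.044,-0.076],0],
  [[0,-0.027,-0.084],0],
  [[0,-0.009,-0.087],0],
  [[0,0.009,-0.087],0],
])

```text
time_s: 17.55
ee_pos: [0.4799, 0.2757, 0.09]
eef_rot: [2.124, 2.314, 0.001]
force: [5.7, 5.7, -6.8]
finger_gap: 0.0202
grasp_force: 49.4
```

Emit:
jog_arm([
  [[0,0.027,-0.084],0],
  [[0,0.044,-0.076],0],
  [[0,0.059,-0.065],0],
  [[0,0.071,-0.052],0],
  [[0,0.08,-0.036],0],
  [[0,0.086,-0.018],0],
  [[0,0.088,0],0],
  [[0,0.086,0.018],0],
  [[0,0.08,0.036],0],
  [[0,0.071,0.052],0],
])

```text
time_s: 18.8
ee_pos: [0.5496, 0.2821, 0.1135]
eef_rot: [2.124, 2.314, 0.004]
force: [1.4, 4.5, 6.6]
finger_gap: 0.0203
grasp_force: 50.7
```

Emit:
jog_arm([
  [[0,0.059,0.065],0],
  [[0,0.044,0.076],0],
  [[0,0.027,0.084],0],
  [[0,0.009,0.087],0],
  [[0,-0.009,0.087],0],
  [[0,-0.027,0.084],0],
  [[0,-0.044,0.076],0],
  [[0,-0.059,0.065],0],
  [[0,-0.071,0.052],0],
  [[0,-0.08,0.036],0],
])

```text
time_s: 20.05
ee_pos: [0.5332, 0.2804, 0.0418]
eef_rot: [-2.125, -2.314, -0.001]
force: [-1.3, 3.2, 14.5]
finger_gap: 0.0203
grasp_force: 51.2
```

Emit:
jog_arm([
  [[0,-0.086,0.018],0],
  [[0,-0.088,0],0],
  [[0,-0.086,-0.018],0],
  [[0,-0.08,-0.036],0],
  [[0,-0.071,-0.052],0],
  [[0,-0.059,-0.065],0],
  [[0,-0.044,-0.076],0],
  [[0,-0.027,-0.084],0],
  [[0,-0.009,-0.087],0],
  [[0,0.009,-0.087],0],
])

```text
time_s: 21.3
ee_pos: [0.4799, 0.2757, 0.09]
eef_rot: [2.124, 2.314, 0.001]
force: [5.2, 5.5, -6.1]
finger_gap: 0.0207
grasp_force: 49.6
```

Run:
```python
from h import *
where()
o=bars(3); np.save("o2.npy",o)
# numeric profiles: pixel rows of rect = (.205-x)/.00025; view rows/1.3
def col(r0,r1): return o[int(r0/1.3):int(r1/1.3)].mean((0,2))
f=col(205,245); k=col(300,320)
c=np.arange(len(f)); y=.16-.00025*c
print("fin profile",[(round(v*1.5),int(f[v])) for v in range(310,400,6)])
m=(c>330)&(c<370); w=np.clip(f-70,0,None)*m; 
i=c[m][np.argmax(f[m])]; s=slice(i-14,i+15); b=np.minimum(f[i-14],f[i+14]); w=np.clip(f[s]-b,0,None); print("fin y",(w*y[s]).sum()/w.sum())
o1=np.load("o1.npy"); 
# gauge shift between o1 and o2 via template on region x below rule (finger foot)
cv2.imwrite("pics/g.png",cv2.resize(o,None,fx=1.5,fy=1.3)[:,:,::-1].astype(np.uint8))
```

```text
t 21.30 x -0.0416 y 0.2718 z 0.0900 yaw 0.12 | F x 5.6 y 5.1 z -6.1 gap 0.0207 grip 49.6
fin profile [(465, 116), (474, 117), (483, 117), (492, 111), (501, 101), (510, 149), (519, 187), (528, 159), (537, 108), (546, 75), (555, 86), (564, 95), (573, 97), (582, 98), (591, 99)]
fin y 0.07336744696020767
```

View pics/g.png

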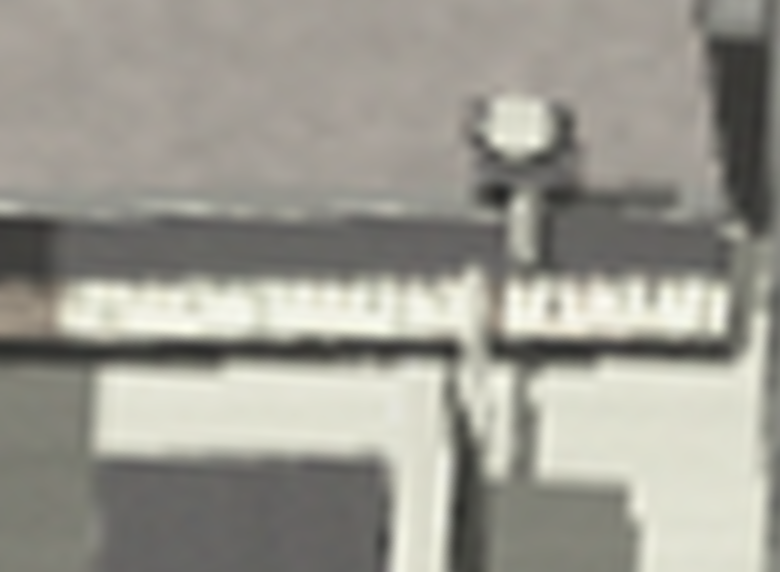

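Run:
```python
from h import *
def cen(o,r0,r1,c0,hw=18):
    f=o[int(r0/1.3):int(r1/1.3)].mean((0,2)); i0=int(c0/1.5); s0=slice(i0-10,i0+11); i=i0-10+int(np.argmax(f[s0]))
    s=slice(i-hw,i+hw+1); b=(f[i-hw:i-hw+4].mean()+f[i+hw-3:i+hw+1].mean())/2; th=(f[i]+b)/2
    g=f[s]>th; j=np.where(g)[0]
    # sub-sample half-max edges
    k=i
    while f[k]>th:k-=1
    L=k+(th-f[k])/(f[k+1]-f[k]); k=i
    while f[k]>th:k+=1
    Rr=k-(th-f[k])/(f[k-1]-f[k]); return .16-.00025*(L+Rr)/2,(Rr-L)*.25
for nm,c in(("o1",598),("o2",475)):
    o=np.load(nm+".npy")
    print(nm,"fin",[cen(o,a,b,522) for a,b in((205,225),(225,245),(240,262))],"finger",[cen(o,a,b,c) for a,b in((264,276),(336,344),(344,354))])
```

```text
o1 fin [(np.float32(0.07329064), np.float32(3.5879822)), (np.float32(0.07333819), np.float32(4.1009445)), (np.float32(0.073160656), np.float32(4.351082))] finger [(np.float32(0.06128762), np.float32(3.5094376)), (np.float32(0.061404876), np.float32(3.185913)), (np.float32(0.061069757), np.float32(3.0843735))]
o2 fin [(np.float32(0.07331569), np.float32(3.5005035)), (np.float32(0.073331654), np.float32(4.0140915)), (np.float32(0.07317069), np.float32(4.3110275))] finger [(np.float32(0.08127761), np.float32(3.0412369)), (np.float32(0.081815496), np.float32(3.8988419)), (np.float32(0.08114454), np.float32(4.406212))]
```

Run:
```python
from h import *
arc(282,162,10);arc(162,42,10);arc(42,-63,10)
```

```text
[[[0, -0.009, 0.087], 0], [[0, 0.009, 0.087], 0], [[0, 0.027, 0.084], 0], [[0, 0.044, 0.076], 0], [[0, 0.059, 0.065], 0], [[0, 0.071, 0.052], 0], [[0, 0.08, 0.036], 0], [[0, 0.086, 0.018], 0], [[0, 0.088, -0], 0], [[0, 0.086, -0.018], 0]]
[[[0, 0.08, -0.036], 0], [[0, 0.071, -0.052], 0], [[0, 0.059, -0.065], 0], [[0, 0.044, -0.076], 0], [[0, 0.027, -0.084], 0], [[0, 0.009, -0.087], 0], [[0, -0.009, -0.087], 0], [[0, -0.027, -0.084], 0], [[0, -0.044, -0.076], 0], [[0, -0.059, -0.065], 0]]
[[[0, -0.062, -0.046], 0], [[0, -0.069, -0.034], 0], [[0, -0.074, -0.021], 0], [[0, -0.077, -0.007], 0], [[0, -0.077, 0.007], 0], [[0, -0.074, 0.021], 0], [[0, -0.069, 0.034], 0], [[0, -0.062, 0.046], 0], [[0, -0.052, 0.056], 0], [[0, -0.041, 0.065], 0]]
```

Emit:
jog_arm([
  [[0,-0.009,0.087],0],
  [[0,0.009,0.087],0],
  [[0,0.027,0.084],0],
  [[0,0.044,0.076],0],
  [[0,0.059,0.065],0],
  [[0,0.071,0.052],0],
  [[0,0.08,0.036],0],
  [[0,0.086,0.018],0],
  [[0,0.088,0],0],
  [[0,0.086,-0.018],0],
])

```text
time_s: 22.7
ee_pos: [0.5319, 0.2802, 0.0414]
eef_rot: [-2.123, -2.313, 0.003]
force: [-7.7, 3.3, 13.7]
finger_gap: 0.0202
grasp_force: 51.3
```

Emit:
jog_arm([
  [[0,0.08,-0.036],0],
  [[0,0.071,-0.052],0],
  [[0,0.059,-0.065],0],
  [[0,0.044,-0.076],0],
  [[0,0.027,-0.084],0],
  [[0,0.009,-0.087],0],
  [[0,-0.009,-0.087],0],
  [[0,-0.027,-0.084],0],
  [[0,-0.044,-0.076],0],
  [[0,-0.059,-0.065],0],
])

```text
time_s: 23.95
ee_pos: [0.5503, 0.2821, 0.113]
eef_rot: [2.123, 2.312, 0.006]
force: [7.4, 5.6, 0.8]
finger_gap: 0.0204
grasp_force: 50.2
```

Emit:
jog_arm([
  [[0,-0.062,-0.046],0],
  [[0,-0.069,-0.034],0],
  [[0,-0.074,-0.021],0],
  [[0,-0.077,-0.007],0],
  [[0,-0.077,0.007],0],
  [[0,-0.074,0.021],0],
  [[0,-0.069,0.034],0],
  [[0,-0.062,0.046],0],
  [[0,-0.052,0.056],0],
  [[0,-0.041,0.065],0],
])

```text
time_s: 25.2
ee_pos: [0.4831, 0.276, 0.1001]
eef_rot: [2.124, 2.314, 0.001]
force: [4.6, 5.6, 1.0]
finger_gap: 0.0204
grasp_force: 50.3
```

Run:
```python
from h import *
where()
o=bars(3); np.save("o3.npy",o)
def prof(r0,r1): return o[int(r0/1.3):int(r1/1.3)].mean((0,2))
for a,b in((225,245),(240,262),(264,276),(336,344),(344,354)):
    f=prof(a,b); print(a,[int(f[int(v/1.5)]) for v in range(470,570,6)])
cv2.imwrite("pics/i.png",cv2.resize(o,None,fx=1.5,fy=1.3)[:,:,::-1].astype(np.uint8))
```

```text
t 25.20 x -0.0384 y 0.2718 z 0.1001 yaw 0.12 | F x 5.0 y 5.2 z 1.0 gap 0.0204 grip 50.3
225 [98, 99, 99, 99, 94, 93, 118, 157, 181, 174, 148, 112, 81, 71, 87, 99, 101]
240 [100, 100, 100, 99, 94, 95, 117, 146, 169, 175, 158, 118, 80, 71, 88, 99, 100]
264 [109, 111, 117, 117, 107, 108, 132, 159, 168, 161, 143, 122, 101, 91, 93, 99, 108]
336 [137, 143, 142, 130, 122, 127, 142, 168, 201, 199, 146, 90, 81, 107, 122, 122, 120]
344 [67, 67, 68, 63, 64, 77, 100, 147, 200, 205, 143, 72, 47, 56, 56, 57, 56]
```

View pics/i.png

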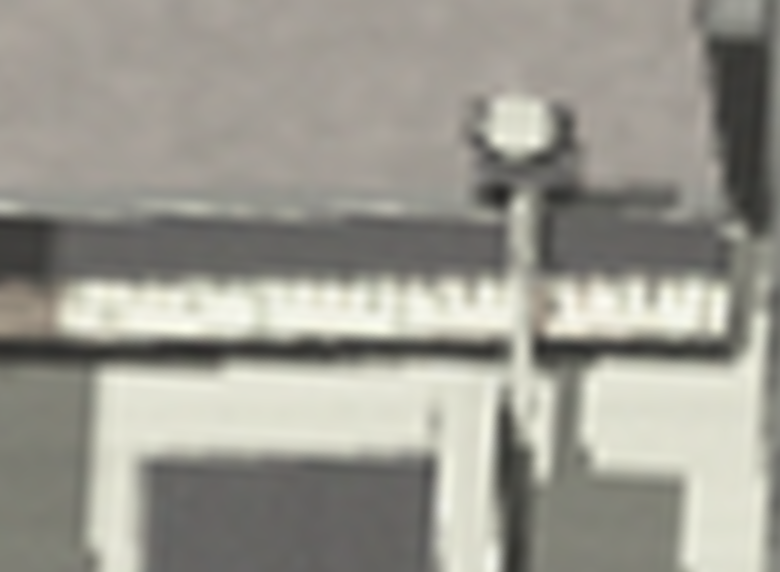

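Finger and fin are now in line at column ~521. I'll wind about 6° more (0.2 mm) for the residual, then hold, release and lift.

Emit:
jog_arm([
  [[0,-0.009,0.02],0],
  [[0,-0.009,0.02],0],
  [[0,0,0],0],
  [[0,0,0],0],
  [[0,0,0],0],
  [[0,0,0],0],
  [[0,0,0],0],
  [[0,0,0],0],
  [[0,0,0],0],
  [[0,0,0],0],
])

```text
time_s: 26.6
ee_pos: [0.4814, 0.2759, 0.0959]
eef_rot: [2.124, 2.314, 0.001]
force: [4.0, 5.6, -0.5]
finger_gap: 0.0205
grasp_force: 50.2
```

Emit:
jog_arm([
  [[0,0,0],0],
  [[0,0,0],0],
  [[0,0,0],0],
  [[0,0,0],0],
  [[0,0,0],0],
  [[0,0,-0.5],0],
  [[0,0,-0.5],0],
  [[0,0,-0.5],0],
  [[0,0,-0.5],0],
  [[0,0,0],0],
], jaw=0.3)

```text
time_s: 27.85
ee_pos: [0.4831, 0.2765, 0.3006]
eef_rot: [2.124, 2.313, 0.011]
force: [-0.1, 0.2, -0.5]
finger_gap: 0.0604
grasp_force: 0.0
```

```bash
cat > m.py <<'E'
from h import *
def cen(o,r0,r1,c0,hw=18):
    f=o[int(r0/1.3):int(r1/1.3)].mean((0,2)); i0=int(c0/1.5); i=i0-10+int(np.argmax(f[i0-10:i0+11]))
    b=(f[i-hw:i-hw+4].mean()+f[i+hw-3:i+hw+1].mean())/2; h=(f[i]+b)/2; k=i
    while f[k]>h:k-=1
    L=k+(h-f[k])/(f[k+1]-f[k]); k=i
    while f[k]>h:k+=1
    Q=k-(h-f[k])/(f[k-1]-f[k]); return round(float(.16-.00025*(L+Q)/2),5)
def gauge(o): print("fin",[cen(o,a,b,521) for a,b in((205,225),(225,245),(240,262))],"finger",[cen(o,a,b,521) for a,b in((264,276),(336,344),(344,354))])
E
python3 - <<'E'
from m import *
where(); gauge(np.load("o3.npy")); o=bars(3); gauge(o)
I,D=optics.read_camera("top"); P=cloud("top",D); T=(P[...,:2]-t)@Rm; x,y,h=T[...,0],T[...,1],P[...,2]
m=((abs(x)<.15)&(y<-.07)&(h<.09)&(h>.067)&(y>-.25)).astype(np.uint8)
c=max(cv2.findContours(m,cv2.RETR_EXTERNAL,cv2.CHAIN_APPROX_NONE)[0],key=cv2.contourArea).reshape(-1,2)
q=T[c[:,1],c[:,0]]
print("block",q.min(0),q.max(0)); e=q[(q[:,1]<-.19)]; 
e=q[(q[:,0]>q[:,0].max()-.012)&(q[:,1]>-.18)&(q[:,1]<-.08)];print("side slope",np.polyfit(e[:,1],e[:,0],1)); e=q[(q[:,0]<q[:,0].min()+.012)&(q[:,1]>-.18)&(q[:,1]<-.08)];print(np.polyfit(e[:,1],e[:,0],1))
E
```

```text
t 27.85 x -0.0383 y 0.2723 z 0.3006 yaw 0.09 | F x -0.1 y 0.2 z -0.5 gap 0.0604 grip 0.0
fin [0.07332, 0.07336, 0.07317] finger [0.0735, 0.07351, 0.0733]
fin [0.0733, 0.07334, 0.07316] finger [0.07354, 0.07328, 0.07312]
block [-0.05328932 -0.20040626] [ 0.08083393 -0.07002445]
side slope [-0.02292978  0.07473987]
[-0.03078728 -0.0548711 ]
```

The gauge is on the mark to ~0.1 mm and the block is about 0.027 rad off square. Next I go over the portal to behind the block.

Emit:
jog_arm([
  [[-0.507,0.052,0],0],
  [[-0.507,0.052,0],0],
  [[-0.507,0.052,0],0],
  [[-0.507,0.052,0],0],
  [[-0.507,0.052,0],0],
  [[-0.507,0.052,0],0],
  [[-0.507,0.052,0],0],
  [[-0.507,0.052,0],0],
  [[-0.507,0.052,0],0],
  [[-0.507,0.052,0],0],
], jaw=0.4)

```text
time_s: 29.3
ee_pos: [0.5759, -0.2262, 0.2949]
eef_rot: [-2.123, -2.313, 0.002]
force: [0.8, 1.0, 0.5]
finger_gap: 0.0509
grasp_force: 0.0
```

```bash
python3 -c "
from h import *
where()"
```

```text
t 29.30 x 0.0123 y -0.2364 z 0.2949 yaw 0.12 | F x 0.9 y 0.9 z 0.5 gap 0.0509 grip 0.0
```

Emit:
jog_arm([
  [[0,0,0.4],0.024],
  [[0,0,0.4],0],
  [[0,0,0.4],0],
  [[0,0,0.4],0],
  [[0,0,0.4],0],
  [[0,0,0.25],0],
  [[0,0,0],0],
  [[0,0,0],0],
  [[0,0,0],0],
  [[0,0,0],0],
])

```text
time_s: 30.55
ee_pos: [0.5767, -0.2251, 0.0725]
eef_rot: [2.126, 2.311, 0.001]
force: [-0.1, -0.2, -0.1]
finger_gap: 0.0513
grasp_force: 0.0
```

Run:
```python
from h import *
p,s=where()
for n in("top","scene"):
    I,D=optics.read_camera(n); P=cloud(n,D); T=(P[...,:2]-t)@Rm; x,y,h=T[...,0],T[...,1],P[...,2]
    m=(abs(x-p[0])<.07)&(abs(y-p[1])<.04)&(h>.053)&(h<.14)
    q=np.dstack([T,h])[m]; q=q[np.argsort(q[:,2])]; print(n,len(q)); print(q[:40:4].round(4)); print("ymax",np.percentile(q[:,1],[50,90,98]) if len(q) else 0)
    if n=="scene":
        u=proj(n,s["ee_pos"])[0].astype(int); cv2.imwrite("pics/j.png",cv2.resize(I[u[1]-60:u[1]+60,u[0]-80:u[0]+80],None,fx=4.5,fy=4.5,interpolation=cv2.INTER_CUBIC)[:,:,::-1])
```

```text
t 30.55 x 0.0132 y -0.2354 z 0.0725 yaw -0.01 | F x -0.1 y -0.2 z -0.1 gap 0.0513 grip 0.0
top 25
[[ 0.0656 -0.198   0.0714]
 [ 0.072  -0.1957  0.075 ]
 [ 0.0392 -0.1973  0.0761]
 [ 0.074  -0.1956  0.0767]
 [ 0.055  -0.196   0.0785]
 [ 0.0709 -0.1972  0.0798]
 [ 0.0665 -0.2214  0.1355]]
ymax [-0.19715374 -0.19559601 -0.19545239]
scene 206
[[ 0.0637 -0.1984  0.0533]
 [ 0.0703 -0.1984  0.0555]
 [ 0.0589 -0.201   0.0581]
 [ 0.0675 -0.1993  0.0598]
 [ 0.0547 -0.1999  0.0634]
 [ 0.0613 -0.1998  0.0653]
 [ 0.0602 -0.1985  0.0679]
 [ 0.0599 -0.1981  0.0731]
 [ 0.0776 -0.2001  0.0742]
 [ 0.0567 -0.1984  0.0756]]
ymax [-0.24111894 -0.19849184 -0.19669236]
```

View pics/j.png

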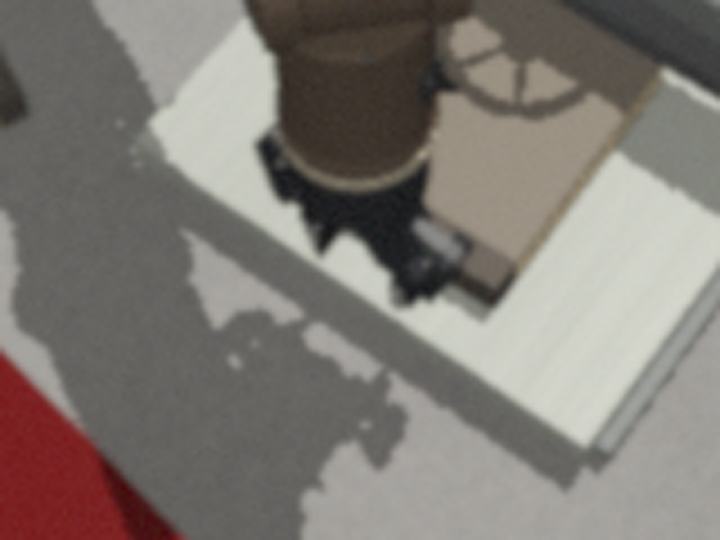

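Run:
```python
from h import *
p,s=where()
I,D=optics.read_camera("scene"); P=cloud("scene",D); T=(P[...,:2]-t)@Rm; x,y,h=T[...,0],T[...,1],P[...,2]
m=(abs(x-p[0])<.08)&(y<-.21)&(y>-.28)&(h>.052)&(h<.14)
q=np.dstack([T,h])[m]; q=q[np.argsort(q[:,2])]; print(q[:80:4].round(4))
```

```text
t 30.65 x 0.0130 y -0.2353 z 0.0722 yaw -0.01 | F x 0.4 y 0.3 z 0.8 gap 0.0508 grip 0.0
[[ 0.0452 -0.2404  0.0782]
 [-0.0127 -0.2423  0.0816]
 [-0.0178 -0.2442  0.0847]
 [ 0.0453 -0.2447  0.0861]
 [-0.0118 -0.2388  0.089 ]
 [-0.0112 -0.2352  0.0897]
 [-0.0124 -0.2378  0.0926]
 [ 0.0461 -0.2456  0.0951]
 [ 0.0467 -0.2421  0.0958]
 [-0.0226 -0.2414  0.098 ]
 [ 0.0399 -0.2459  0.0999]
 [ 0.0528 -0.2374  0.1017]
 [ 0.043  -0.2457  0.1035]
 [-0.0126 -0.2453  0.105 ]
 [-0.0133 -0.2442  0.1082]
 [-0.0119 -0.2374  0.1105]
 [ 0.0522 -0.2407  0.1129]
 [-0.0139 -0.2429  0.117 ]
 [ 0.0529 -0.2416  0.1214]
 [-0.0239 -0.2464  0.1223]]
```

Emit:
jog_arm([
  [[0,0,0.08],0],
  [[0,0,0.08],0],
  [[0,0,0.07],0],
  [[0,0,0],0],
  [[0.03,0,0],0],
  [[0.03,0,0],0],
  [[0.04,0,0],0],
  [[0.04,0,0],0],
  [[0.04,0,0],0],
  [[0.04,0,0],0],
])

```text
time_s: 31.95
ee_pos: [0.5744, -0.2027, 0.0486]
eef_rot: [2.127, 2.312, 0.0]
force: [0.1, -0.4, -0.1]
finger_gap: 0.0509
grasp_force: 2.0
```

```bash
python3 -c "
from h import *
where()"
```

```text
t 31.95 x 0.0127 y -0.2128 z 0.0486 yaw -0.00 | F x 0.1 y -0.4 z -0.1 gap 0.0509 grip 2.0
```

Emit:
jog_arm([
  [[0.04,0,0],0],
  [[0.04,0,0],0],
  [[0.05,0,0],0],
  [[0.05,0,0],0],
  [[0.05,0,0],0],
  [[0.05,0,0],0],
  [[0.05,0,0],0],
  [[0.05,0,0],0],
  [[0.05,0,0],0],
  [[0.05,0,0],0],
])

```text
time_s: 33.2
ee_pos: [0.5703, -0.1549, 0.0486]
eef_rot: [2.127, 2.312, 0.0]
force: [0.3, -3.3, -0.8]
finger_gap: 0.0515
grasp_force: 1.5
```

```bash
cat > blk.py <<'E'
from m import *
def blk():
    p,s=where()
    I,D=optics.read_camera("top"); P=cloud("top",D); T=(P[...,:2]-t)@Rm; x,y,h=T[...,0],T[...,1],P[...,2]
    m=(abs(x)<.12)&(y<-.05)&(y>-.22)&(h<.09)&(h>.067)
    print("block y min",np.percentile(y[m],1),"x",x[m].min(),x[m].max())
blk()
E
python3 blk.py
```

```text
t 33.20 x 0.0127 y -0.1649 z 0.0486 yaw -0.02 | F x -0.0 y -3.4 z -0.8 gap 0.0515 grip 1.5
block y min -0.13119186564084992 x 0.008358629188819466 0.08171295349436236
```

Emit:
jog_arm([
  [[0.03,0,0],0],
  [[0.03,0,0],0],
  [[0.03,0,0],0],
  [[0.03,0,0],0],
  [[0.03,0,0],0],
  [[0.03,0,0],0],
  [[0.03,0,0],0],
  [[0.03,0,0],0],
  [[0.03,0,0],0],
  [[0.02,0,0],0],
])

```text
time_s: 34.5
ee_pos: [0.568, -0.1261, 0.0486]
eef_rot: [2.127, 2.312, 0.0]
force: [0.7, -3.7, 0.8]
finger_gap: 0.0513
grasp_force: 1.8
```

Emit:
jog_arm([
  [[0.005,0,0],0],
  [[0.005,0,0],0],
  [[0.005,0,0],0],
  [[0.005,0,0],0],
  [[0.005,0,0],0],
  [[0.005,0,0],0],
  [[0.005,0,0],0],
  [[0.005,0,0],0],
  [[0.005,0,0],0],
  [[0.005,0,0],0],
])

```text
time_s: 35.75
ee_pos: [0.5676, -0.1213, 0.0486]
eef_rot: [2.127, 2.312, 0.0]
force: [0.7, -3.4, 0.5]
finger_gap: 0.0514
grasp_force: 2.1
```

```bash
python3 -c "
from h import *
where()"
```

```text
t 35.75 x 0.0128 y -0.1312 z 0.0486 yaw -0.02 | F x 0.4 y -3.5 z 0.5 gap 0.0514 grip 2.1
```

Emit:
jog_arm([
  [[0.002,0,0],0],
  [[0.002,0,0],0],
  [[0.002,0,0],0],
  [[0.002,0,0],0],
  [[0.002,0,0],0],
  [[0.002,0,0],0],
  [[0.002,0,0],0],
  [[0.002,0,0],0],
  [[0.002,0,0],0],
  [[0.002,0,0],0],
])

```text
time_s: 37.0
ee_pos: [0.5674, -0.12, 0.0486]
eef_rot: [2.127, 2.311, -0.001]
force: [0.9, -4.9, -0.4]
finger_gap: 0.0516
grasp_force: 3.3
```

Emit:
jog_arm([
  [[0.001,0,0],0],
  [[0.001,0,0],0],
  [[0.001,0,0],0],
  [[0.001,0,0],0],
  [[0.001,0,0],0],
  [[0.001,0,0],0],
  [[0.001,0,0],0],
  [[0.001,0,0],0],
  [[0.001,0,0],0],
  [[0.001,0,0],0],
])

```text
time_s: 38.25
ee_pos: [0.5675, -0.1199, 0.0487]
eef_rot: [2.127, 2.31, -0.001]
force: [0.8, -8.4, -0.3]
finger_gap: 0.0512
grasp_force: 4.5
```

Emit:
jog_arm([
  [[0.003,0,0],0],
  [[0.003,0,0],0],
  [[0.003,0,0],0],
  [[0.003,0,0],0],
  [[0.003,0,0],0],
  [[0.003,0,0],0],
  [[0.003,0,0],0],
  [[0.003,0,0],0],
  [[0.003,0,0],0],
  [[0,0,0],0],
])

```text
time_s: 39.5
ee_pos: [0.5679, -0.1197, 0.0491]
eef_rot: [2.126, 2.306, -0.003]
force: [2.7, -15.3, -2.5]
finger_gap: 0.0513
grasp_force: 7.9
```

Emit:
jog_arm([
  [[0.004,0,0],0],
  [[0.004,0,0],0],
  [[0.004,0,0],0],
  [[0,0,0],0],
  [[0,0,0],0],
  [[0,0,0],0],
  [[0,0,0],0],
  [[0,0,0],0],
  [[0,0,0],0],
  [[0,0,0],0],
])

```text
time_s: 40.75
ee_pos: [0.5681, -0.1197, 0.0492]
eef_rot: [2.126, 2.304, -0.004]
force: [3.3, -19.4, -2.2]
finger_gap: 0.0506
grasp_force: 9.5
```

Run:
```python
from m import *
where(); gauge(bars(3))
```

```text
t 40.75 x 0.0134 y -0.1296 z 0.0492 yaw -0.16 | F x 1.6 y -19.7 z -2.2 gap 0.0506 grip 9.5
fin [0.07332, 0.07335, 0.0732] finger [0.07354, 0.07334, 0.07313]
```

Pressed home: contact about 15–16 N after friction, and the gauge is still on the mark. I back off straight and lift away.

Emit:
jog_arm([
  [[-0.02,0,0],0],
  [[-0.02,0,0],0],
  [[-0.04,0,0],0],
  [[-0.1,0,0],0],
  [[-0.2,0,0],0],
  [[-0.3,0,0],0],
  [[0,0,-0.3],0],
  [[0,0,-0.5],0],
  [[0,0,-0.5],0],
  [[0,0,-0.3],0],
])

```text
time_s: 42.15
ee_pos: [0.573, -0.1841, 0.2113]
eef_rot: [2.127, 2.309, 0.002]
force: [-0.1, 0.0, -0.1]
finger_gap: 0.0513
grasp_force: 0.0
```

Run:
```python
from m import *
where(); gauge(bars(3))
I,D=optics.read_camera("top"); P=cloud("top",D); T=(P[...,:2]-t)@Rm; x,y,h=T[...,0],T[...,1],P[...,2]
m=((abs(x)<.12)&(y<-.05)&(y>-.22)&(h<.09)&(h>.067)).astype(np.uint8)
c=max(cv2.findContours(m,cv2.RETR_EXTERNAL,cv2.CHAIN_APPROX_NONE)[0],key=cv2.contourArea).reshape(-1,2); q=T[c[:,1],c[:,0]]
print(q.min(0),q.max(0)); e=q[(q[:,1]<q[:,1].min()+.008)&(q[:,0]<.07)&(q[:,0]>-.04)]; print("trail slope",np.polyfit(e[:,0],e[:,1],1),len(e))
cv2.imwrite("pics/k.png",cv2.resize(I[90:290,150:450],None,fx=2.5,fy=2.5,interpolation=cv2.INTER_CUBIC)[:,:,::-1])
```

```text
t 42.15 x 0.0129 y -0.1942 z 0.2113 yaw -0.09 | F x -0.1 y 0.0 z -0.1 gap 0.0513 grip 0.0
fin [0.0733, 0.07336, 0.07317] finger [0.07354, 0.0733, 0.07313]
[-0.04959731 -0.11866141] [ 0.08163744 -0.05020359]
trail slope [ 0.00172456 -0.11743304] 48
```

View pics/k.png

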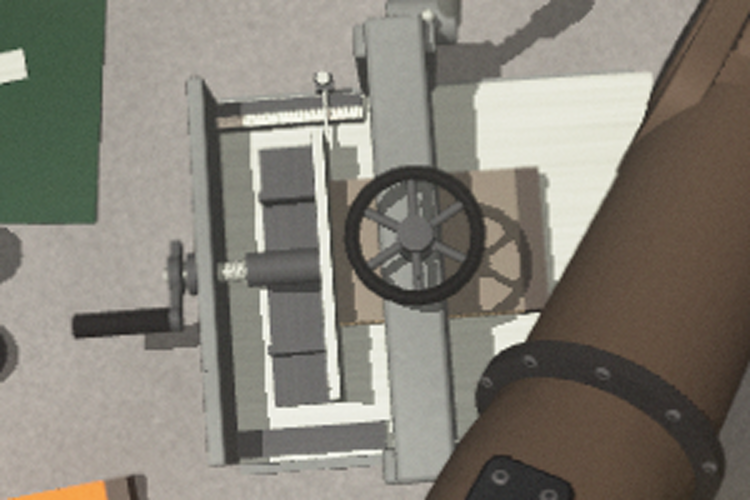

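The block is square (slope 0.002 rad) against the gauge, with its trailing edge near y −.117 as expected. Finger and fin are in line at (327,100–135), and the arm is clear of everything.

```bash
python3 -c "
from plant import env
print(env.hand_in())"
```

```text
the job is handed in; nothing more can be done
None
```

I handed the job in with the gauge within about 0.3 mm of the mark, wound 8 mm past it and brought forward so the play is taken up; the block was pressed square against it at about 15 N, but the hand-in gave no verdict back.

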